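# Cap the rinse-water tank with the camlock vent cap

## Task

Close the grooved port of the steel rinse-water tank: take the vent cap that has two cam arms (not the armless one beside it), push it mouth down fully home onto the grooved adaptor with its arms still raised. Then swing the two cam arms fully down, one after the other, and leave the cap seated.

Things in the scene. Friction and masses are not known exactly. Their poses are not given: they have to be found in the camera images.
- coupling: Camlock vent cap with two arms, about 0.4 kg, loose, mouth down on the table. Origin: centre of the mouth's rim (underside), z up its axis. Aluminium cup 54 mm across, 38 high, bore 42 across, 34 deep. On top a grey vent head 34 across, 38 to 72 mm above the origin: grip it from above, fingers closing along the cap's x. Arms at +y and -y. Any yaw will do on the adaptor.
- adaptor_seat (a point): Fixed grooved adaptor on the steel tank (90 mm high): centre of its flange's upper face (60 mm across, 50 mm above the tank top), where the cap's rim rests when home. z up. Above it the spigot: 38 mm across up to 16 mm, dark groove round it, then a nose tapering to 18 mm across at 32 mm. The other port, 160 mm away, is a plain plug 26 mm tall; the two may be swapped.
- cam_a (a joint): Cam arm on the cap's +y side: flat steel, hinged (along x) at y +34 mm, 26 mm above the cap's origin; points outwards, 60 mm long, 18 wide (tip 26), 5 to 6 thick. Rad: 0 = 45 degrees above level, 1.57 = fully down, 45 degrees below level. Friction 0.04 N m, stays where left; pressing straight down on it 30 mm outwards of the hinge swings it all the way.
- cam_b (a joint): The like cam arm on the cap's -y side, hinged at y -34 mm, mirror image of cam_a: same size, friction and way to press it; 0 = raised 45 degrees above level, 1.57 = fully down.
Mind the look-alikes: they are no part of the job. Leave any blue or purple look-alike of the coupling alone.

How it is judged:
By the outcome, as a careful person would: the job done as asked, in the order asked, and still so for the second after the job is handed in, with the robot touching nothing.
It also fails if it takes over 58 s, if anything falls off the work surface, if the arm or the gripper's body presses on something with over 40 N, if the wrist force passes 120 N, or if a joint passes its speed limit or range.

## Robot

A 6-joint arm with a two-finger parallel gripper is mounted at the origin on the work surface. World frame = base frame: x ahead of the robot, y to its left, z up, the work surface at z = 0. Lengths are in m, angles in degrees, forces in N, time in s.
With the tool pointing down it reaches from about 0.325 to 0.85 m from the base axis. Payload 15.5 kg.
Tool frame: the origin (TCP) lies at the very end of the fingers, on their centre line; the grasp point (between the pads) lies 19 mm behind it; z points along the fingers, x is the direction in which the jaws open and shut, and the axes are right-handed (so a half turn about z gives the same grasp; the last joint's range is limited). The gripper opens to 91 mm and grips with 3 to 60 N. Pads are 32 mm wide; open, the fingers measure 118 mm over their backs; the gripper's body (76 mm by 178 mm) begins 60 mm behind the grasp point.
Start: joints at [-73.138, 28.281, 77.091, -0, 74.628, -5.472], TCP at [0.238, -0.578, 0.214] pointing down, gripper open.
Joint ranges: [-166.48, 166.48], [-47.26, 123.95], [12.59, 153.08], [-70.14, 250.14], [6.76, 159.57], [-176.63, 176.63]. Speed limits (degrees/s): [108.29, 108.29, 147.25, 172.46, 172.46, 172.46].

## Interface

Orientations are given as a 3x3 rotation matrix whose columns are the frame's x, y, z axes.
In Python, from plant import ctrl gives the robot as it stands.
- The arm moves only by the shell command python3 -m inch 'ROWS' [OPENING]. ROWS is JSON, a list of rows, each an object of numbers: "tx", "ty", "tz": the shift along the tool's x, y, z in mm; "rx", "ry", "rz": the turn, a rotation vector about the tool's x, y, z in degrees. In form: [{"tx": .., "ty": .., "tz": .., "rx": .., "ry": .., "rz": ..}, ...]. A call has 1 to 10 rows; each row shifts and turns the pose as measured when the row begins, along the tool's axes as they then stand; what a row does not reach is not made up. A row lasts 1/8 s, in which the tool goes at most 62.5 mm and 10.7 degrees, less where a joint would pass 70% of its speed; a pose out of reach is approached as far as the arm can. A call is refused whole if a number of a shift passes 62.5 or a number of a turn 10.7, either way. A call with a gripper value outside its range is refused whole. OPENING is the gripper command: -1 is shut, 1 is fully open, values between are in proportion, set as the call begins (- or left out, the last holds). The fingers move at their own pace and stop on an object; the grip force is fixed at half the most. Time passes only in rows, so rows that do not move let the fingers close. It gives the time, the measured TCP pose, the force and the opening at its end, in the units of the state.
- ctrl.observe(): the state, without advancing time (a new reading comes with each control period).
- ctrl.grab_frame(name): name is "side" or "top" or "wrist"; returns a dict with "image" (420x560x3 uint8, red, green, blue), "mtx" (3x3 intrinsics, pixels), "eye" and "orientation" of the camera in the world. Camera axes: x right, y down, z forward; pixel columns grow to the right and rows downward; lengths in m; the calibration is good to about 2 mm. The wrist camera is an equidistant fisheye: a pixel r from the principal point sees the ray r / f radians off the axis. A picture is of the moment at which its call begins. There is no depth.
- ctrl.close_job(): hands the job in, once; it reports no verdict.
The state is a dict: "t": time; "qpos": joint angles; "dq": joint speeds; "tau": joint torques, N m; "eef_pos": TCP position; "eef_rot": TCP orientation; "force": force on the tool from outside, world axes, zero at the start; "ft_torque": the same for the moment, N m; "opening": finger opening in m.
Only numpy, scipy, OpenCV 4.12 (cv2) and the standard library are available. Lean on these libraries where they do the work, as an engineer would, in place of code of your own. Each camera call takes 0.05 s, during which the arm holds its last target. There are 200 camera calls.

## Working session

There is one attempt and no reset: what is moved stays moved. The work goes in short steps, Python scripts to look and compute and a shell command to move; the robot and the scene stay as the last step left them, time stands still between calls to the robot, and variables do not carry over. Pictures are saved under pics/ and viewed, about 8 in all and at most 12, crops included, and the job is handed in when it is done.

```bash
ls; mkdir -p pics
cat > h.py <<'E'
import numpy as np, cv2, pickle
from plant import ctrl
def grab(n,fn):
    f=ctrl.grab_frame(n); pickle.dump(f,open(f'pics/{fn}.pkl','wb')); cv2.imwrite(f'pics/{fn}.png',f['image'][:,:,::-1]); return f
def load(fn): return pickle.load(open(f'pics/{fn}.pkl','rb'))
def ray(f,u,v,fish=False):
    K=np.array(f['mtx']); x=(u-K[0,2])/K[0,0]; y=(v-K[1,2])/K[1,1]
    if fish:
        r=np.hypot(x,y); d=np.array([np.sin(r)*x/r,np.sin(r)*y/r,np.cos(r)]) if r>0 else np.array([0,0,1.])
    else: d=np.array([x,y,1.])
    return np.array(f['eye']), np.array(f['orientation'])@d
def onz(f,u,v,z,fish=False):
    e,d=ray(f,u,v,fish); return e+d*(z-e[2])/d[2]
def proj(f,p):
    R=np.array(f['orientation']); c=R.T@(np.array(p)-np.array(f['eye'])); q=np.array(f['mtx'])@(c/c[2]); return q[:2]
E
python3 - <<'E'
from h import *
a=grab('top','top0');b=grab('side','side0')
for f in(a,b):print(f['mtx'],f['eye'],f['orientation'])
cv2.imwrite('pics/both.png',cv2.resize(np.vstack([a['image'],b['image']])[:,:,::-1],None,fx=.7,fy=.7))
s=ctrl.observe();print(s['t'],s['eef_pos'],s['eef_rot'],s['opening'])
E
```

```text
pics
[[396.9124785    0.         278.52863618]
 [  0.         396.9124785  207.11196188]
 [  0.           0.           1.        ]] [ 0.41571121 -0.14738029  0.96066817] [[ 0.01710804 -0.99873045  0.0473794 ]
 [-0.99938223 -0.01562581  0.03147991]
 [-0.03069961 -0.04788869 -0.99838079]]
[[541.9026411    0.         278.22068993]
 [  0.         541.9026411  213.17309846]
 [  0.           0.           1.        ]] [0.0598581  0.83068476 0.96304718] [[-0.92885411 -0.23304295  0.2879601 ]
 [-0.37042558  0.59240718 -0.71542898]
 [-0.00386395 -0.77119694 -0.63658491]]
0.1 [ 0.23743435 -0.5777846   0.21340181] [[ 3.79982002e-01 -9.24993836e-01 -2.85706091e-04]
 [-9.24993252e-01 -3.79982086e-01  1.04750212e-03]
 [-1.07749620e-03 -1.33755746e-04 -9.99999411e-01]] 0.09131347021420654
```

View pics/top0.png

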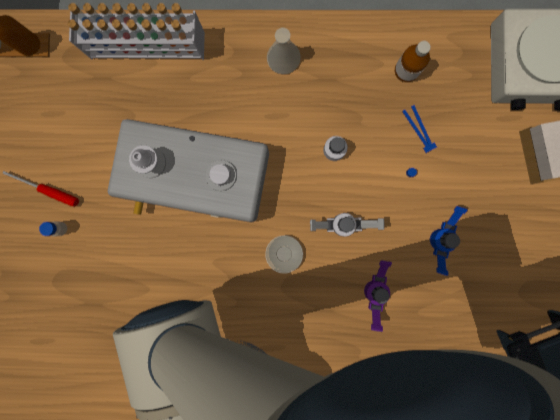

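View pics/side0.png

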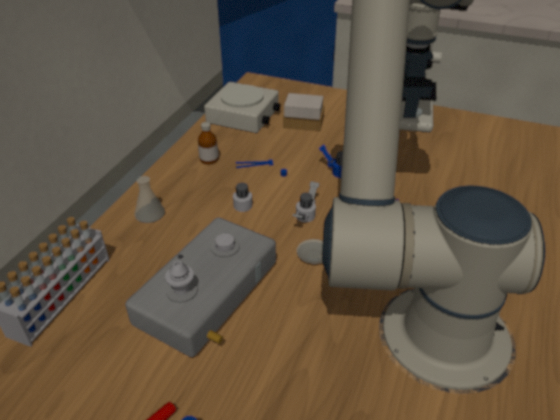

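The top view shows four caps: bare aluminium with two arms at (346,224), armless at (336,148), blue at (447,238) and purple at (378,293). The one at (346,224) fits, since it is aluminium and has two arms. The tank ports are at (145,158), which looks tall and tapered like the grooved adaptor, and (221,175), which looks like the low plug. I'll confirm both in one enlarged crop.

Run:
```python
from h import *
a=load('top0')['image'];b=load('side0')['image']
r=lambda im,x,y,w,h,W,H:cv2.resize(im[y:y+h,x:x+w],(W,H),interpolation=cv2.INTER_CUBIC)
A=r(a,300,190,100,75,400,300);B=r(a,105,130,100,75,400,300)
C=r(b,280,170,60,45,400,300);D=r(b,140,220,120,90,400,300)
cv2.imwrite('pics/crop1.png',np.vstack([np.hstack([A,B]),np.hstack([C,D])])[:,:,::-1])
```

```text
(no output)
```

View pics/crop1.png

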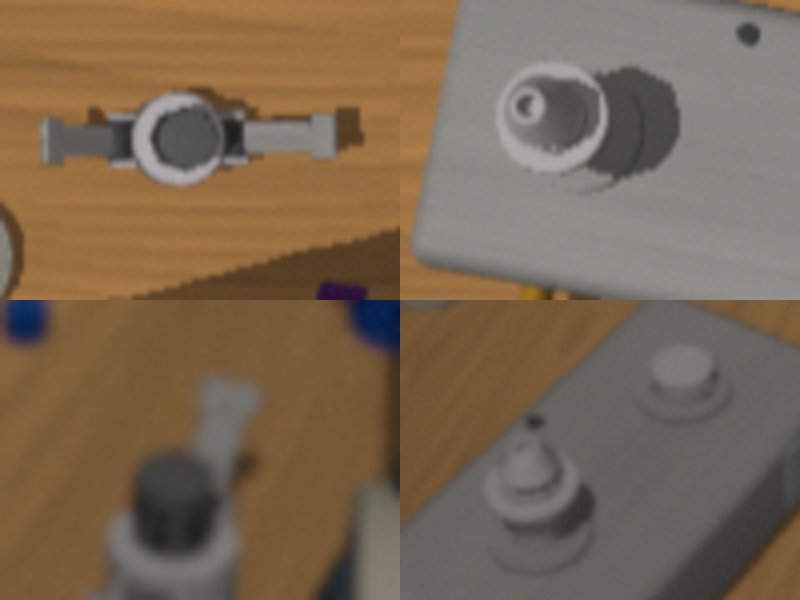

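The crop confirms both. The bare-metal cap at (346,224) has two arms lying along image x. The port at (143,159) has the flange and tapered nose, and the other port is the low plug. Next I'll measure them.

Run:
```python
from h import *
f=load('top0');a=f['image'];hsv=cv2.cvtColor(a,cv2.COLOR_RGB2HSV)
def blob(x0,x1,y0,y1,cond):
    m=np.zeros(a.shape[:2],np.uint8);m[y0:y1,x0:x1]=cond[y0:y1,x0:x1]*255
    cs,_=cv2.findContours(m,cv2.RETR_EXTERNAL,cv2.CHAIN_APPROX_NONE);c=max(cs,key=cv2.contourArea)
    return cv2.minEnclosingCircle(c),cv2.fitEllipse(cv2.convexHull(c)),m
S=hsv[...,1].astype(int);V=hsv[...,2].astype(int)
c,e,m=blob(333,358,208,240,(S<60)&(V>150));print('cup',c,e,onz(f,*e[0],.038),onz(f,*c[0],.038))
c,e,m=blob(336,358,212,236,(S<60)&(V<130));print('head',c,e,onz(f,*e[0],.072))
c,e,m=blob(122,162,140,178,(V>165));print('flange',c,e,onz(f,*e[0],.14),onz(f,*c[0],.14))
print('nose tip',onz(f,137,156.5,.172))
L=onz(f,313,225.2,.066);R=onz(f,381.2,224.2,.066);print(L,R,(L+R)/2,np.degrees(np.arctan2(*(R-L)[:2])), np.linalg.norm(R-L))
g=load('side0')
# side: nose top, cup head
print('side adaptor nose', [onz(g,140+(535-400)*.3,220+(443-300)*.3,z) for z in(.172,)], 'head',onz(g,280+178*.15,170+(470-300)*.15,.072))
```

```text
cup ((344.0, 224.5), 11.236202239990234) ((344.01898193359375, 224.54119873046875), (20.86310577392578, 22.357511520385742), 165.8057098388672) [ 0.42153409 -0.27043076  0.038     ] [ 0.42162849 -0.27038621  0.038     ]
head ((347.75, 223.5), 10.76172161102295) ((348.4005432128906, 223.56959533691406), (18.289539337158203, 22.112247467041016), 83.05123901367188) [ 0.42364529 -0.27558427  0.072     ]
flange ((141.0, 163.0), 12.369417190551758) ((141.5655059814453, 161.6116943359375), (19.909345626831055, 24.450950622558594), 95.4358901977539) [0.54601414 0.16853087 0.14      ] [0.54305921 0.16963486 0.14      ]
nose tip [0.551236   0.16591304 0.172     ]
[ 0.41869979 -0.19734479  0.066     ] [ 0.42352511 -0.34940971  0.066     ] [ 0.42111245 -0.27337725  0.066     ] 178.1824997972506 0.15214145897786072
side adaptor nose [array([0.54577124, 0.1654459 , 0.172     ])] head [ 0.41932219 -0.26807599  0.072     ]
```

```bash
cat >> h.py <<'E'
def plan(target,yaw,n):
    """print per-row tool shifts (mm) for reaching target with tool down, x at yaw deg"""
    s=ctrl.observe();p=np.array(s['eef_pos']);R=np.array(s['eef_rot']);y0=np.degrees(np.arctan2(R[1,0],R[0,0]))
    d=(np.array(target)-p)/n*1000;dy=(yaw-y0+180)%360-180
    for i in range(n):
        t=np.radians(y0+dy*i/n);print(f"tx {d[0]*np.cos(t)+d[1]*np.sin(t):.1f} ty {d[0]*np.sin(t)-d[1]*np.cos(t):.1f} tz {-d[2]:.1f} rz {-dy/n:.2f}")
    print('t',s['t'],'pos',p.round(4),'yaw',y0.round(2),'tilt',R[:2,2].round(4),'F',np.round(s['force'],1),'open',s['opening'])
E
python3 - <<'E'
from h import *
f=load('top0');print(onz(f,143,159.25,.14))
plan([.4215,-.272,.214],1.8,10)
E
```

```text
[0.55105457 0.16564641 0.14      ]
tx -21.3 ty -28.6 tz -0.1 rz -6.95
tx -17.7 ty -31.0 tz -0.1 rz -6.95
tx -13.8 ty -32.9 tz -0.1 rz -6.95
tx -9.7 ty -34.3 tz -0.1 rz -6.95
tx -5.5 ty -35.3 tz -0.1 rz -6.95
tx -1.2 ty -35.7 tz -0.1 rz -6.95
tx 3.1 ty -35.6 tz -0.1 rz -6.95
tx 7.4 ty -34.9 tz -0.1 rz -6.95
tx 11.6 ty -33.8 tz -0.1 rz -6.95
tx 15.6 ty -32.1 tz -0.1 rz -6.95
t 0.1 pos [ 0.2374 -0.5778  0.2134] yaw -67.67 tilt [-0.0003  0.001 ] F [ 1.  -0.3  0.7] open 0.09131347021420654
```

```bash
python3 -m inch '[{"tx":-21.3,"ty":-28.6,"rz":-7},{"tx":-17.7,"ty":-31,"rz":-7},{"tx":-13.8,"ty":-33,"rz":-7},{"tx":-9.7,"ty":-34.3,"rz":-7},{"tx":-5.5,"ty":-35.3,"rz":-7},{"tx":-1.2,"ty":-35.7,"rz":-7},{"tx":3.1,"ty":-35.6,"rz":-7},{"tx":7.4,"ty":-35,"rz":-7},{"tx":11.6,"ty":-34,"rz":-7},{"tx":15.6,"ty":-32,"rz":-6.5}]' 1
python3 - <<'E'
from h import *
f=grab('wrist','w1');print(f['mtx'],f['eye'],f['orientation'])
plan([.4215,-.272,.214],1.8,2)
E
```

```text
[[325.1922621    0.         277.24200932]
 [  0.         325.1922621  210.5091714 ]
 [  0.           0.           1.        ]] [ 0.31383655 -0.54642818  0.38544818] [[ 0.38017162 -0.8848826  -0.2691697 ]
 [-0.92491513 -0.36410603 -0.10935627]
 [-0.00123885  0.29053328 -0.95686408]]
tx -106.5 ty -143.2 tz -0.3 rz -34.73
tx -5.9 ty -178.4 tz -0.3 rz -34.73
t 0.15 pos [ 0.2374 -0.5778  0.2135] yaw -67.67 tilt [-0.0003  0.0009] F [1.4 0.4 0.3] open 0.09103565330395688$[0]: bad value
```

View pics/w1.png

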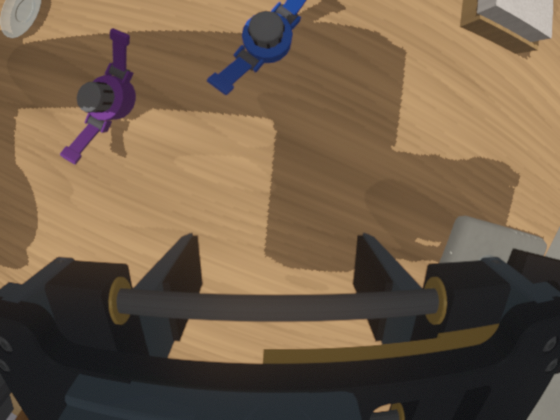

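The picture shows the pre-move view, because the call was refused. Rows may need every key.

```bash
python3 -m inch '[{"tx":-21.3,"ty":-28.6,"tz":0,"rx":0,"ry":0,"rz":-7},{"tx":-17.7,"ty":-31,"tz":0,"rx":0,"ry":0,"rz":-7},{"tx":-13.8,"ty":-33,"tz":0,"rx":0,"ry":0,"rz":-7},{"tx":-9.7,"ty":-34.3,"tz":0,"rx":0,"ry":0,"rz":-7},{"tx":-5.5,"ty":-35.3,"tz":0,"rx":0,"ry":0,"rz":-7},{"tx":-1.2,"ty":-35.7,"tz":0,"rx":0,"ry":0,"rz":-7},{"tx":3.1,"ty":-35.6,"tz":0,"rx":0,"ry":0,"rz":-7},{"tx":7.4,"ty":-35,"tz":0,"rx":0,"ry":0,"rz":-7},{"tx":11.6,"ty":-34,"tz":0,"rx":0,"ry":0,"rz":-7},{"tx":15.6,"ty":-32,"tz":0,"rx":0,"ry":0,"rz":-6.5}]' 1
python3 - <<'E'
from h import *
f=grab('wrist','w2')
plan([.4215,-.272,.214],1.8,2)
E
```

```text
t: 1.4
eef_pos: [0.4187, -0.2595, 0.212]
eef_rot: [[0.998, 0.067, -0.002], [0.067, -0.998, 0.003], [-0.001, -0.003, -1.0]]
force: [0.6, -0.2, 0.4]
opening: 0.0912
tx 0.2 ty 7.9 tz -1.0 rz 1.23
tx 0.4 ty 7.9 tz -1.0 rz 1.23
t 1.45 pos [ 0.4198 -0.2563  0.212 ] yaw 4.27 tilt [-0.0013  0.0046] F [-0.5  4.2 -0.1] open 0.0910777399685582
```

View pics/w2.png

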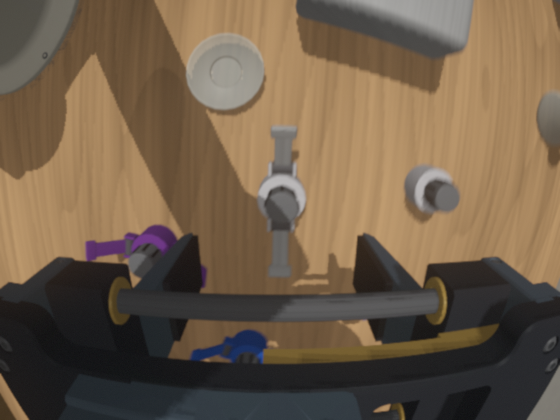

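The cap is centred at about (282,198) in the wrist view, with arm tips near (284,132) and (279,272). Its head is at (283,207).

Run:
```python
from h import *
f=load('w2');a=f['image'];hsv=cv2.cvtColor(a,cv2.COLOR_RGB2HSV);S=hsv[...,1].astype(int);V=hsv[...,2].astype(int)
print(f['eye'],np.array(f['orientation']))
m=np.zeros(a.shape[:2],np.uint8);m[115:285,250:315]=(S[115:285,250:315]<70)*255
m=cv2.morphologyEx(m,cv2.MORPH_OPEN,np.ones((3,3)))
cs,_=cv2.findContours(m,cv2.RETR_EXTERNAL,cv2.CHAIN_APPROX_NONE);P=np.vstack([c for c in cs if cv2.contourArea(c)>40])[:,0]
for lo,hi in((0,138),(264,300)):
    q=P[(P[:,1]>=lo)&(P[:,1]<hi)];u=(q[:,0].min()+q[:,0].max())/2;print('tip',q.min(0),q.max(0))
t1=P[P[:,1]<136];t2=P[P[:,1]>266]
A=onz(f,(t1[:,0].min()+t1[:,0].max())/2,t1[:,1].min(),.070,True);B=onz(f,(t2[:,0].min()+t2[:,0].max())/2,t2[:,1].max(),.070,True)
print(A,B,(A+B)/2,np.linalg.norm(A-B),np.degrees(np.arctan2(-(A-B)[0],(A-B)[1])))
q=P[(P[:,1]>170)&(P[:,1]<225)];print(q.min(0),q.max(0))
l,r=q[:,0].min(),q[:,0].max();print('cup x', onz(f,l,198,.036,True),onz(f,r,198,.036,True))
mh=((S<70)&(V<120)).astype(np.uint8)*255;mm=np.zeros_like(mh);mm[180:228,262:305]=mh[180:228,262:305]
c=max(cv2.findContours(mm,0,1)[0],key=cv2.contourArea);print('head',cv2.boundingRect(c))
plan([.4215,-.272,.214],1.8,2)
```

```text
[ 0.41348458 -0.17753741  0.384319  ] [[ 0.99773124  0.06497858  0.01761142]
 [ 0.06729883 -0.95564242 -0.28673757]
 [-0.00180158  0.28727225 -0.95784728]]
tip [271 125] [296 137]
tip [268 264] [290 277]
[ 0.41948907 -0.18608042  0.07      ] [ 0.42627587 -0.34708129  0.07      ] [ 0.42288247 -0.26658086  0.07      ] 0.16114384830896783 2.413805319740673
[257 171] [305 224]
cup x [ 0.39654736 -0.26889793  0.036     ] [ 0.44961434 -0.26527729  0.036     ]
head (262, 186, 37, 42)
tx 0.2 ty 7.9 tz -1.0 rz 1.23
tx 0.4 ty 7.9 tz -1.0 rz 1.23
t 1.45 pos [ 0.4198 -0.2563  0.212 ] yaw 4.27 tilt [-0.0013  0.0046] F [-0.5  4.2 -0.1] open 0.0910777399685582
```

```bash
python3 -m inch '[{"tx":1.5,"ty":7,"tz":10,"rx":0,"ry":0,"rz":1.1},{"tx":1.5,"ty":6.5,"tz":25,"rx":0,"ry":0,"rz":1},{"tx":0,"ty":0,"tz":25,"rx":0,"ry":0,"rz":0},{"tx":0,"ty":0,"tz":15,"rx":0,"ry":0,"rz":0},{"tx":0,"ty":0,"tz":0,"rx":0,"ry":0,"rz":0},{"tx":0,"ty":0,"tz":0,"rx":0,"ry":0,"rz":0}]' 1
python3 - <<'E'
from h import *
f=grab('wrist','w3')
plan([.4225,-.270,.042],2.2,4)
cv2.imwrite('pics/w3c.png',cv2.resize(f['image'][90:370,170:390,::-1],None,fx=2,fy=2))
E
```

```text
t: 2.2
eef_pos: [0.4231, -0.2728, 0.1325]
eef_rot: [[1.0, 0.028, -0.002], [0.028, -1.0, 0.004], [-0.002, -0.004, -1.0]]
force: [0.6, -0.4, 0.7]
opening: 0.0909
tx -0.1 ty -0.7 tz 22.6 rz -0.14
tx -0.1 ty -0.7 tz 22.6 rz -0.14
tx -0.1 ty -0.7 tz 22.6 rz -0.14
tx -0.1 ty -0.7 tz 22.6 rz -0.14
t 2.25 pos [ 0.4232 -0.2728  0.1326] yaw 1.64 tilt [-0.0019  0.0042] F [ 1.  -0.3 -0.7] open 0.0908752683502621
```

View pics/w3c.png

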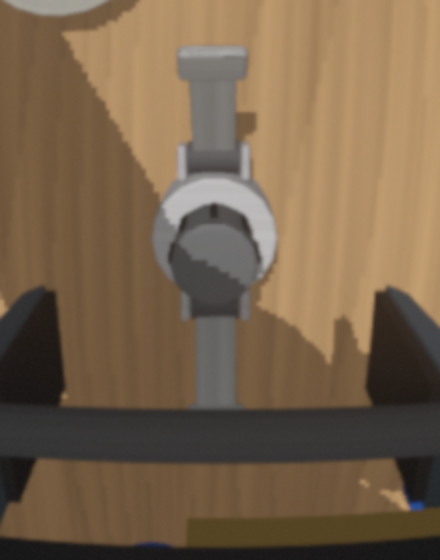

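Run:
```python
from h import *
f=load('w3')
o=lambda u,v,z:onz(f,170+u/2,90+v/2,z,True).round(4)
print('head',o(214,259,.072),o(170,259,.072),o(260,259,.072)); print('cup top back edge',o(215,177,.038),'sides',o(153,237,.036),o(277,237,.036));print('tip',o(213,48,.07), o(212,62,.068))
```

```text
head [ 0.4227 -0.2675  0.072 ] [ 0.4061 -0.268   0.072 ] [ 0.44  -0.267  0.072]
cup top back edge [ 0.4223 -0.2427  0.038 ] sides [ 0.3963 -0.2701  0.036 ] [ 0.4498 -0.2686  0.036 ]
tip [ 0.4201 -0.1894  0.07  ] [ 0.4199 -0.1945  0.068 ]
```

```bash
python3 -m inch '[{"tx":0,"ty":-2,"tz":20,"rx":-0.25,"ry":0,"rz":-0.3},{"tx":0,"ty":-1.5,"tz":25,"rx":0,"ry":0,"rz":-0.3},{"tx":0,"ty":0,"tz":25,"rx":0,"ry":0,"rz":0},{"tx":0,"ty":0,"tz":16,"rx":0,"ry":0,"rz":0},{"tx":0,"ty":0,"tz":0,"rx":0,"ry":0,"rz":0},{"tx":0,"ty":0,"tz":0,"rx":0,"ry":0,"rz":0}]' 1
python3 - <<'E'
from h import *
plan([.4228,-.269,.042],2,1)
E
```

```text
t: 3.0
eef_pos: [0.4257, -0.2724, 0.0486]
eef_rot: [[0.999, 0.037, 0.005], [0.037, -0.999, -0.006], [0.005, 0.006, -1.0]]
force: [0.6, -0.7, -0.6]
opening: 0.0912
tx -2.7 ty -3.5 tz 6.6 rz 0.12
t 3.0 pos [ 0.4257 -0.2724  0.0486] yaw 2.12 tilt [ 0.005  -0.0059] F [ 0.6 -0.7 -0.6] open 0.09122560540077433
```

```bash
python3 -m inch '[{"tx":-2.7,"ty":-3.5,"tz":5.5,"rx":0.3,"ry":-0.3,"rz":0},{"tx":0,"ty":0,"tz":0,"rx":0,"ry":0,"rz":0}]' 1
python3 - <<'E'
from h import *
plan([.4228,-.269,.042],2,1)
E
```

```text
t: 3.25
eef_pos: [0.4232, -0.2693, 0.044]
eef_rot: [[0.999, 0.037, 0.001], [0.037, -0.999, -0.002], [0.001, 0.002, -1.0]]
force: [0.8, 0.2, 0.1]
opening: 0.0912
tx -0.4 ty -0.3 tz 2.0 rz 0.12
t 3.25 pos [ 0.4232 -0.2693  0.044 ] yaw 2.12 tilt [ 0.0008 -0.0019] F [0.8 0.2 0.1] open 0.09115362806992795
```

Good alignment. Next I grip and then lift.

```bash
python3 -m inch '[{"tx":0,"ty":0,"tz":1,"rx":0,"ry":0,"rz":0},{"tx":0,"ty":0,"tz":0,"rx":0,"ry":0,"rz":0},{"tx":0,"ty":0,"tz":0,"rx":0,"ry":0,"rz":0},{"tx":0,"ty":0,"tz":0,"rx":0,"ry":0,"rz":0},{"tx":0,"ty":0,"tz":0,"rx":0,"ry":0,"rz":0},{"tx":0,"ty":0,"tz":0,"rx":0,"ry":0,"rz":0}]' -1; python3 -m inch '[{"tx":0,"ty":0,"tz":-15,"rx":0,"ry":0,"rz":0},{"tx":0,"ty":0,"tz":-50,"rx":0,"ry":0,"rz":0},{"tx":0,"ty":0,"tz":-60,"rx":0,"ry":0,"rz":0},{"tx":0,"ty":0,"tz":-60,"rx":0,"ry":0,"rz":0},{"tx":0,"ty":0,"tz":-50,"rx":0,"ry":0,"rz":0},{"tx":0,"ty":0,"tz":0,"rx":0,"ry":0,"rz":0}]' -
python3 - <<'E'
from h import *
plan([.549,.10,.28],2,10)
E
```

```text
t: 4.0
eef_pos: [0.4234, -0.2694, 0.0434]
eef_rot: [[0.999, 0.037, 0.001], [0.037, -0.999, -0.002], [0.001, 0.002, -1.0]]
force: [-6.7, -0.4, 4.5]
opening: 0.0342
t: 4.75
eef_pos: [0.4216, -0.2675, 0.2896]
eef_rot: [[0.999, 0.037, 0.0], [0.037, -0.999, -0.001], [0.0, 0.001, -1.0]]
force: [-0.4, -0.3, -6.1]
opening: 0.0333
tx 14.1 ty -36.3 tz 1.0 rz 0.01
tx 14.1 ty -36.3 tz 1.0 rz 0.01
tx 14.1 ty -36.3 tz 1.0 rz 0.01
tx 14.1 ty -36.3 tz 1.0 rz 0.01
tx 14.1 ty -36.3 tz 1.0 rz 0.01
tx 14.1 ty -36.3 tz 1.0 rz 0.01
tx 14.0 ty -36.3 tz 1.0 rz 0.01
tx 14.0 ty -36.3 tz 1.0 rz 0.01
tx 14.0 ty -36.3 tz 1.0 rz 0.01
tx 14.0 ty -36.3 tz 1.0 rz 0.01
t 4.75 pos [ 0.4216 -0.2675  0.2896] yaw 2.12 tilt [ 0.0002 -0.0012] F [-0.4 -0.3 -6.1] open 0.033347321498367416
```

The grip is good: opening is 33 mm and the load about 6 N. Now I move short of the adaptor and look at it with the wrist camera.

```bash
python3 -m inch '[{"tx":14,"ty":-36,"tz":1,"rx":0,"ry":0,"rz":0},{"tx":14,"ty":-36,"tz":1,"rx":0,"ry":0,"rz":0},{"tx":14,"ty":-36,"tz":1,"rx":0,"ry":0,"rz":0},{"tx":14,"ty":-36,"tz":1,"rx":0,"ry":0,"rz":0},{"tx":14,"ty":-36,"tz":1,"rx":0,"ry":0,"rz":0},{"tx":14,"ty":-36,"tz":1,"rx":0,"ry":0,"rz":0},{"tx":14,"ty":-36,"tz":1,"rx":0,"ry":0,"rz":0},{"tx":14,"ty":-36,"tz":1,"rx":0,"ry":0,"rz":0},{"tx":14,"ty":-30,"tz":1,"rx":0,"ry":0,"rz":0},{"tx":0,"ty":0,"tz":0,"rx":0,"ry":0,"rz":0}]' -
python3 -m inch '[{"tx":0,"ty":0,"tz":0,"rx":0,"ry":0,"rz":0},{"tx":0,"ty":0,"tz":0,"rx":0,"ry":0,"rz":0}]' -
python3 - <<'E'
from h import *
f=grab('wrist','w4');grab('top','top4');grab('side','side4')
plan([.549,.166,.24],2,3)
E
```

```text
t: 6.0
eef_pos: [0.5298, 0.0673, 0.2707]
eef_rot: [[0.999, 0.035, -0.019], [0.035, -0.999, 0.003], [-0.019, -0.003, -1.0]]
force: [0.3, -0.6, -5.3]
opening: 0.0334
t: 6.25
eef_pos: [0.5283, 0.0667, 0.2694]
eef_rot: [[0.999, 0.035, -0.022], [0.035, -0.999, 0.002], [-0.022, -0.003, -1.0]]
force: [0.0, -0.6, -5.6]
opening: 0.0336
tx 7.9 ty -32.9 tz 9.9 rz 0.00
tx 7.9 ty -32.9 tz 9.9 rz 0.00
tx 7.9 ty -32.9 tz 9.9 rz 0.00
t 6.4 pos [0.5286 0.0667 0.2697] yaw 2.0 tilt [-0.0209  0.0024] F [-0.6 -0.1 -4.9] open 0.03332111038261863
```

View pics/w4.png

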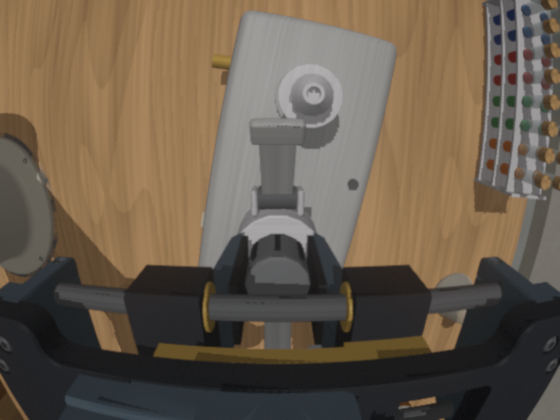

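The wrist view shows the adaptor flange near (310,97), its nose tip at (314,94), and the cap held upright at (277,250).

Run:
```python
from h import *
f=load('w4');o=lambda u,v,z:onz(f,u,v,z,True).round(4)
V=cv2.cvtColor(f['image'],cv2.COLOR_RGB2HSV)[...,2]
m=np.zeros(V.shape,np.uint8);m[60:122,270:350]=(V[60:122,270:350]>175)*255
c=max(cv2.findContours(m,0,1)[0],key=cv2.contourArea);print(cv2.boundingRect(c))
x,y,w,h=cv2.boundingRect(c)
print('flange L,R,top',o(x,97,.14),o(x+w,97,.14),o(x+w/2,y,.14))
print('nose',o(314,94,.172))
R=np.array(ctrl.observe()['eef_rot']);p=np.array(ctrl.observe()['eef_pos'])
z=p[2]
# head top ~ 72-43.4 mm above TCP
for u,v,h in((277,252,.0286),(244,252,.0286),(310,252,.0286)): print('head',o(u,v,z+h), 'expect',(p-R[:,2]*h).round(4))
g=load('top4');G=g['image']
for nm,k,q in(('t',load('top0'),(137,156.5)),): pass
A=load('top4')['image'][120:240,90:270];B=load('side4')['image'][200:320,120:300]
cv2.imwrite('pics/ad.png',cv2.resize(np.hstack([A,B])[:,:,::-1],(800,267)))
e1,d1=ray(load('top0'),137,156.5)
for u,v in((180.5,263),):
    e2,d2=ray(load('side0'),u,v);s=np.linalg.lstsq(np.c_[d1,-d2],e2-e1,rcond=None)[0];print(e1+d1*s[0],e2+d2*s[1])
```

```text
(294, 67, 10, 12)
flange L,R,top [0.5372 0.1667 0.14  ] [0.5463 0.1671 0.14  ] [0.5407 0.1951 0.14  ]
nose [0.5525 0.1682 0.172 ]
head [0.5282 0.085  0.2983] expect [0.5292 0.0666 0.2983]
head [0.5122 0.0842 0.2983] expect [0.5292 0.0666 0.2983]
head [0.5441 0.0856 0.2983] expect [0.5292 0.0666 0.2983]
[0.55126692 0.16598453 0.17182004] [0.54662932 0.16432772 0.17036496]
```

Run:
```python
from h import *
f=load('w4')
r=lambda im,x,y,w,h,W,H:cv2.resize(im[y:y+h,x:x+w],(W,H),interpolation=cv2.INTER_CUBIC)
A=r(f['image'],265,55,90,75,480,400)
B=r(load('side0')['image'],150,245,60,75,320,400)
cv2.imwrite('pics/ad.png',np.hstack([A,B])[:,:,::-1])
```

```text
(no output)
```

View pics/ad.png

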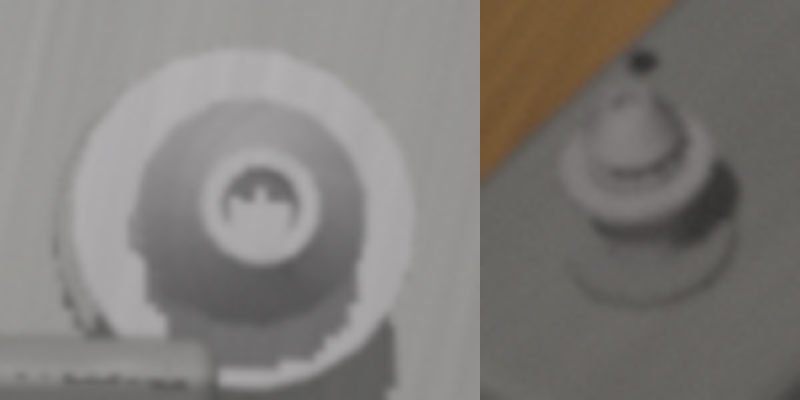

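Run:
```python
from h import *
f=load('w4');o=lambda u,v,z:onz(f,265+u/5.3333,55+v/5.3333,z,True).round(4)
print('flange',o(243,217.5,.14),o(72,217,.14),o(414,217,.14),o(243,47,.14),o(243,388,.14),'nose',o(261,206,.172),'spigot',o(137,206,.156),o(365,206,.156))
g=load('side0');q=lambda u,v,z:onz(g,150+(u-480)/5.3333,245+v/5.3333,z).round(4)
print('side flange L R bottom',q(562,165,.14),q(713,165,.14),q(637,218,.14))
p0=np.array([.549,.167,.14]);
for P in(p0,p0+[0,0,.032]):print(proj(g,P),proj(load('top0'),P))
plan([.55,.167,.25],2,3)
```

```text
flange [0.5522 0.1686 0.14  ] [0.523  0.1673 0.14  ] [0.5819 0.1708 0.14  ] [0.5511 0.1987 0.14  ] [0.5536 0.1389 0.14  ] nose [0.5525 0.1685 0.172 ] spigot [0.5338 0.1686 0.156 ] [0.5709 0.1708 0.156 ]
side flange L R bottom [0.5756 0.1841 0.14  ] [0.5204 0.1623 0.14  ] [0.5341 0.1979 0.14  ]
[180.59011557 273.83396632] [142.33182346 160.21156387]
[178.75332761 262.98953895] [136.43194121 157.59008716]
tx 8.3 ty -33.2 tz 6.6 rz 0.00
tx 8.3 ty -33.2 tz 6.6 rz 0.00
tx 8.3 ty -33.2 tz 6.6 rz 0.00
t 6.4 pos [0.5286 0.0667 0.2697] yaw 2.0 tilt [-0.0209  0.0024] F [-0.6 -0.1 -4.9] open 0.03332111038261863
```

Wrist and bias-corrected top views agree on the adaptor at (0.5523, 0.1685). I'm moving the cap above it.

```bash
python3 -m inch '[{"tx":9.5,"ty":-34,"tz":4,"rx":-0.1,"ry":0.6,"rz":0},{"tx":9.5,"ty":-34,"tz":4,"rx":0,"ry":0.6,"rz":0},{"tx":8,"ty":-33,"tz":4,"rx":0,"ry":0,"rz":0},{"tx":0,"ty":0,"tz":0,"rx":0,"ry":0,"rz":0},{"tx":0,"ty":0,"tz":0,"rx":0,"ry":0,"rz":0}]' -
python3 - <<'E'
from h import *
plan([.5525,.1685,.228],2,1)
E
```

```text
t: 7.02
eef_pos: [0.5531, 0.1689, 0.2579]
eef_rot: [[1.0, 0.031, 0.002], [0.031, -1.0, 0.001], [0.002, -0.001, -1.0]]
force: [-0.7, -0.8, -5.4]
opening: 0.0333
tx -0.6 ty 0.3 tz 29.9 rz -0.24
t 7.025 pos [0.5531 0.1689 0.2579] yaw 1.76 tilt [0.002 0.001] F [-0.7 -0.8 -5.4] open 0.033274913935220335
```

```bash
python3 -m inch '[{"tx":-0.6,"ty":0.3,"tz":18,"rx":0,"ry":-0.1,"rz":0},{"tx":0,"ty":0,"tz":18,"rx":0,"ry":0,"rz":0},{"tx":0,"ty":0,"tz":0,"rx":0,"ry":0,"rz":0}]' -
python3 - <<'E'
from h import *
f=grab('side','side5');grab('top','top5')
plan([.5525,.1685,.1834],2,1)
cv2.imwrite('pics/s5.png',cv2.resize(f['image'][170:320,100:260,::-1],(640,600),interpolation=cv2.INTER_CUBIC))
E
```

```text
t: 7.4
eef_pos: [0.5528, 0.1659, 0.222]
eef_rot: [[1.0, 0.028, 0.001], [0.028, -1.0, 0.001], [0.001, -0.001, -1.0]]
force: [-0.4, 0.5, -4.8]
opening: 0.0334
tx -1.1 ty -2.2 tz 40.0 rz -0.39
t 7.5 pos [0.5536 0.1663 0.2234] yaw 1.61 tilt [0.0038 0.0012] F [ 0.7  0.1 -3.7] open 0.033063294042080936
```

View pics/s5.png

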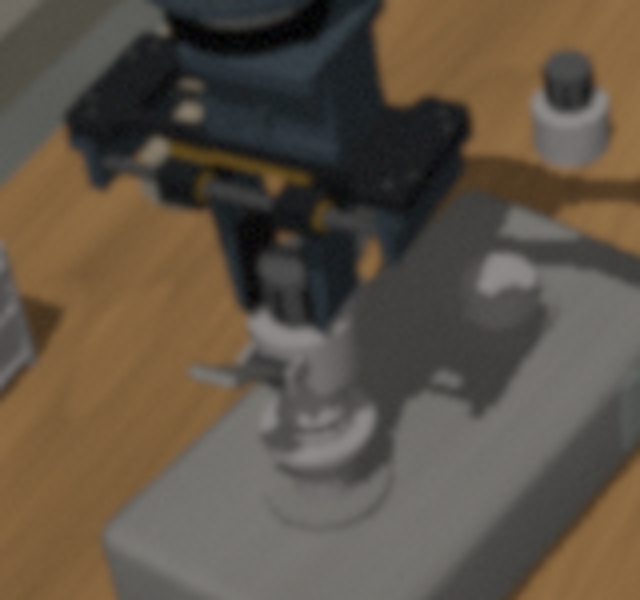

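The cap hangs just above the adaptor, with cup centre near (310,340) and flange near (318,435), and its arms raised. I'll lower it in small steps and watch the force.

```bash
python3 -m inch '[{"tx":-0.8,"ty":-2.2,"tz":4,"rx":0,"ry":-0.2,"rz":0},{"tx":0,"ty":0,"tz":4,"rx":0,"ry":0,"rz":0},{"tx":0,"ty":0,"tz":4,"rx":0,"ry":0,"rz":0},{"tx":0,"ty":0,"tz":0,"rx":0,"ry":0,"rz":0}]' -
python3 - <<'E'
from h import *
plan([.5525,.1685,.1834],2,1)
E
```

```text
t: 8.0
eef_pos: [0.5535, 0.1685, 0.2122]
eef_rot: [[1.0, 0.028, 0.002], [0.028, -1.0, 0.002], [0.003, -0.002, -1.0]]
force: [-0.2, 0.4, -4.8]
opening: 0.0336
tx -1.0 ty -0.0 tz 28.8 rz -0.41
t 8.0 pos [0.5535 0.1685 0.2122] yaw 1.59 tilt [0.0025 0.0016] F [-0.2  0.4 -4.8] open 0.033558233732502475
```

```bash
python3 -m inch '[{"tx":-1,"ty":0,"tz":4,"rx":-0.1,"ry":-0.15,"rz":0},{"tx":0,"ty":0,"tz":4,"rx":0,"ry":0,"rz":0},{"tx":0,"ty":0,"tz":2,"rx":0,"ry":0,"rz":0},{"tx":0,"ty":0,"tz":0,"rx":0,"ry":0,"rz":0}]' -
python3 - <<'E'
from h import *
plan([.5525,.1685,.1834],2,1)
E
```

```text
t: 8.5
eef_pos: [0.5524, 0.1685, 0.2014]
eef_rot: [[1.0, 0.028, -0.0], [0.028, -1.0, -0.0], [-0.0, 0.0, -1.0]]
force: [0.2, -0.8, -4.8]
opening: 0.0335
tx 0.1 ty 0.0 tz 18.0 rz -0.40
t 8.5 pos [0.5524 0.1685 0.2014] yaw 1.6 tilt [-0.0005 -0.0004] F [ 0.2 -0.8 -4.8] open 0.03350224402879398
```

```bash
python3 -m inch '[{"tx":0,"ty":0,"tz":3,"rx":0,"ry":0,"rz":0},{"tx":0,"ty":0,"tz":3,"rx":0,"ry":0,"rz":0},{"tx":0,"ty":0,"tz":0,"rx":0,"ry":0,"rz":0}]' -
python3 - <<'E'
from h import *
plan([.5525,.1685,.1834],2,1)
E
```

```text
t: 8.88
eef_pos: [0.5525, 0.1685, 0.1951]
eef_rot: [[1.0, 0.028, -0.0], [0.028, -1.0, -0.0], [-0.0, 0.0, -1.0]]
force: [-0.3, 0.3, -5.8]
opening: 0.0331
tx -0.0 ty 0.0 tz 11.7 rz -0.40
t 8.875 pos [0.5525 0.1685 0.1951] yaw 1.6 tilt [-0.0002 -0.0004] F [-0.3  0.3 -5.8] open 0.033093895316638734
```

No contact yet, and the rim is past the shoulder.

```bash
python3 -m inch '[{"tx":0,"ty":0,"tz":3,"rx":0,"ry":0,"rz":0},{"tx":0,"ty":0,"tz":3,"rx":0,"ry":0,"rz":0},{"tx":0,"ty":0,"tz":3,"rx":0,"ry":0,"rz":0},{"tx":0,"ty":0,"tz":0,"rx":0,"ry":0,"rz":0}]' -
python3 -m inch '[{"tx":0,"ty":0,"tz":2,"rx":0,"ry":0,"rz":0},{"tx":0,"ty":0,"tz":0,"rx":0,"ry":0,"rz":0}]' -
```

```text
t: 9.38
eef_pos: [0.5525, 0.1685, 0.1854]
eef_rot: [[1.0, 0.028, -0.0], [0.028, -1.0, -0.0], [-0.0, 0.0, -1.0]]
force: [0.1, -0.2, -4.5]
opening: 0.0334
t: 9.62
eef_pos: [0.5527, 0.1686, 0.1835]
eef_rot: [[1.0, 0.028, 0.0], [0.028, -1.0, -0.0], [0.0, 0.0, -1.0]]
force: [0.2, 0.0, -4.7]
opening: 0.0332
```

```bash
python3 -m inch '[{"tx":0,"ty":0,"tz":1,"rx":0,"ry":0,"rz":0},{"tx":0,"ty":0,"tz":0,"rx":0,"ry":0,"rz":0}]' -
python3 -m inch '[{"tx":0,"ty":0,"tz":1,"rx":0,"ry":0,"rz":0},{"tx":0,"ty":0,"tz":0,"rx":0,"ry":0,"rz":0}]' -
```

```text
t: 9.88
eef_pos: [0.5527, 0.1687, 0.1835]
eef_rot: [[1.0, 0.028, 0.001], [0.028, -1.0, 0.0], [0.001, -0.0, -1.0]]
force: [0.5, -0.8, -5.7]
opening: 0.0328
t: 10.12
eef_pos: [0.5528, 0.1688, 0.1834]
eef_rot: [[1.0, 0.028, 0.002], [0.028, -1.0, 0.0], [0.002, -0.0, -1.0]]
force: [-0.3, -0.3, -4.8]
opening: 0.0334
```

```bash
python3 -m inch '[{"tx":0,"ty":0,"tz":3,"rx":0,"ry":0,"rz":0}]' -
python3 -m inch '[{"tx":0,"ty":0,"tz":3,"rx":0,"ry":0,"rz":0},{"tx":0,"ty":0,"tz":3,"rx":0,"ry":0,"rz":0}]' -
```

```text
t: 10.25
eef_pos: [0.5528, 0.169, 0.1822]
eef_rot: [[1.0, 0.028, 0.003], [0.028, -1.0, 0.001], [0.003, -0.001, -1.0]]
force: [-15.0, -0.9, 40.9]
opening: 0.0335
t: 10.5
eef_pos: [0.5528, 0.1691, 0.181]
eef_rot: [[1.0, 0.028, 0.006], [0.028, -1.0, 0.001], [0.006, -0.001, -1.0]]
force: [-15.2, -2.9, 38.3]
opening: 0.0333
```

Contact came at z=0.183, as predicted for fully home, with about 40 N of push. Now I release and retreat.

```bash
python3 -m inch '[{"tx":0,"ty":0,"tz":0,"rx":0,"ry":0,"rz":0},{"tx":0,"ty":0,"tz":0,"rx":0,"ry":-0.3,"rz":0}]' -; python3 -m inch '[{"tx":0,"ty":0,"tz":0,"rx":0,"ry":0,"rz":0},{"tx":0,"ty":0,"tz":0,"rx":0,"ry":0,"rz":0},{"tx":0,"ty":0,"tz":0,"rx":0,"ry":0,"rz":0},{"tx":0,"ty":0,"tz":0,"rx":0,"ry":0,"rz":0}]' 0.6
python3 -m inch '[{"tx":0,"ty":0,"tz":-15,"rx":0,"ry":0,"rz":0},{"tx":0,"ty":0,"tz":-25,"rx":0,"ry":0,"rz":0},{"tx":0,"ty":0,"tz":-30,"rx":0,"ry":0,"rz":0},{"tx":0,"ty":0,"tz":-10,"rx":0,"ry":0,"rz":0},{"tx":0,"ty":0,"tz":0,"rx":0,"ry":0,"rz":0}]' -
python3 - <<'E'
from h import *
f=grab('wrist','w6');g=grab('side','side6');h=grab('top','top6')
A=cv2.resize(f['image'][100:340,170:390],(440,480));B=cv2.resize(g['image'][190:310,120:210],(360,480))
cv2.imwrite('pics/v6.png',np.hstack([A,B])[:,:,::-1]);plan([.5525,.2325,.26],1.6,2)
E
```

```text
t: 10.75
eef_pos: [0.5528, 0.1692, 0.1815]
eef_rot: [[1.0, 0.028, 0.001], [0.028, -1.0, 0.001], [0.001, -0.001, -1.0]]
force: [-0.7, -0.2, -5.3]
opening: 0.0333
t: 11.25
eef_pos: [0.5536, 0.1692, 0.1812]
eef_rot: [[1.0, 0.028, 0.002], [0.028, -1.0, 0.001], [0.002, -0.001, -1.0]]
force: [-0.5, 0.2, 0.2]
opening: 0.0703
t: 11.88
eef_pos: [0.5536, 0.1691, 0.2665]
eef_rot: [[1.0, 0.028, 0.003], [0.028, -1.0, 0.002], [0.003, -0.002, -1.0]]
force: [0.1, 0.2, -0.8]
opening: 0.0732
tx 0.7 ty -31.7 tz 2.5 rz 0.01
tx 0.7 ty -31.7 tz 2.5 rz 0.01
t 12.025 pos [0.5529 0.169  0.265 ] yaw 1.62 tilt [0.0009 0.0012] F [ 0.1 -0.6  0.4] open 0.07269941551808316
```

View pics/v6.png

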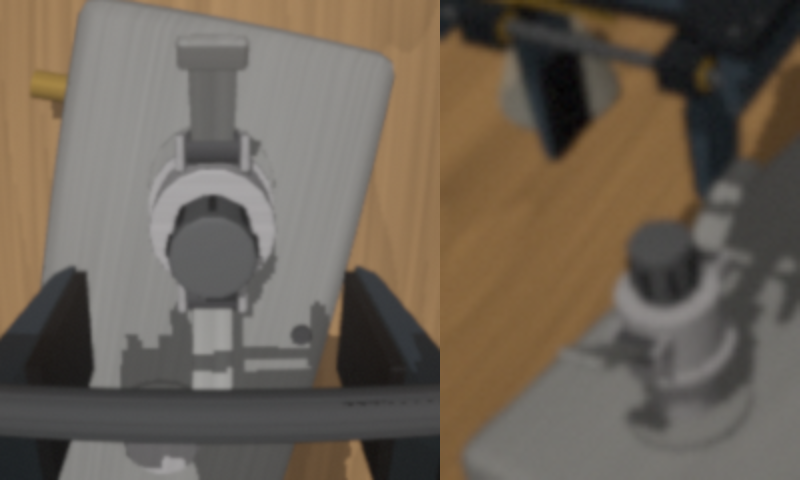

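The cap sits flush on the flange with both arms raised. Next I shut the fingers and press cam_a (world +y) about 32 mm outboard of its hinge.

```bash
python3 -m inch '[{"tx":-0.5,"ty":-32.5,"tz":1,"rx":0,"ry":0,"rz":0},{"tx":-0.5,"ty":-32.5,"tz":1,"rx":0,"ry":0,"rz":0},{"tx":0,"ty":0,"tz":15,"rx":0,"ry":0,"rz":0},{"tx":0,"ty":0,"tz":10,"rx":0,"ry":0,"rz":0},{"tx":0,"ty":0,"tz":0,"rx":0,"ry":0,"rz":0},{"tx":0,"ty":0,"tz":0,"rx":0,"ry":0,"rz":0}]' -1
python3 - <<'E'
from h import *
f=load('w6');print('head',onz(f,170+211/2,100+258/2,.212,True),'tip',onz(f,170+212/2,100+38/2,.21,True))
plan([.5503,.2345,.222],1.6,1)
E
```

```text
t: 12.78
eef_pos: [0.5484, 0.233, 0.2322]
eef_rot: [[1.0, 0.026, -0.006], [0.026, -1.0, -0.002], [-0.006, 0.001, -1.0]]
force: [-0.9, -0.7, 0.1]
opening: 0.0156
head [0.55248088 0.16886062 0.212     ] tip [0.55063514 0.24888324 0.21      ]
tx 2.0 ty -1.5 tz 10.2 rz -0.10
t 12.775 pos [0.5484 0.233  0.2322] yaw 1.5 tilt [-0.0062 -0.0016] F [-0.9 -0.7  0.1] open 0.015569985973962098
```

```bash
python3 -m inch '[{"tx":1.8,"ty":-1.5,"tz":5,"rx":0,"ry":0.3,"rz":0},{"tx":0,"ty":0,"tz":8,"rx":0,"ry":0,"rz":0},{"tx":0,"ty":0,"tz":8,"rx":0,"ry":0,"rz":0},{"tx":0,"ty":0,"tz":8,"rx":0,"ry":0,"rz":0}]' -
python3 -m inch '[{"tx":0,"ty":0,"tz":8,"rx":0,"ry":0,"rz":0},{"tx":0,"ty":0,"tz":8,"rx":0,"ry":0,"rz":0},{"tx":0,"ty":0,"tz":8,"rx":0,"ry":0,"rz":0}]' -
python3 -m inch '[{"tx":0,"ty":0,"tz":6,"rx":0,"ry":0,"rz":0},{"tx":0,"ty":0,"tz":6,"rx":0,"ry":0,"rz":0}]' -
```

```text
t: 13.28
eef_pos: [0.551, 0.2341, 0.2024]
eef_rot: [[1.0, 0.025, 0.001], [0.025, -1.0, -0.001], [0.001, 0.001, -1.0]]
force: [-0.6, 0.3, 1.9]
opening: 0.0005
t: 13.65
eef_pos: [0.5509, 0.2341, 0.1765]
eef_rot: [[1.0, 0.025, 0.001], [0.025, -1.0, -0.001], [0.001, 0.001, -1.0]]
force: [0.3, 1.8, 1.5]
opening: 0.0005
t: 13.9
eef_pos: [0.5509, 0.2342, 0.1636]
eef_rot: [[1.0, 0.025, 0.001], [0.025, -1.0, -0.001], [0.001, 0.001, -1.0]]
force: [0.0, -0.1, 2.7]
opening: 0.0008
```

```bash
python3 -m inch '[{"tx":0,"ty":0,"tz":4,"rx":0,"ry":0,"rz":0},{"tx":0,"ty":0,"tz":3,"rx":0,"ry":0,"rz":0}]' -
python3 -m inch '[{"tx":0,"ty":0,"tz":3,"rx":0,"ry":0,"rz":0},{"tx":0,"ty":0,"tz":2,"rx":0,"ry":0,"rz":0}]' -
```

```text
t: 14.15
eef_pos: [0.5511, 0.2341, 0.1562]
eef_rot: [[1.0, 0.025, 0.001], [0.025, -1.0, -0.001], [0.001, 0.001, -1.0]]
force: [-0.5, 0.1, 2.2]
opening: 0.0008
t: 14.4
eef_pos: [0.5517, 0.2351, 0.1517]
eef_rot: [[1.0, 0.025, 0.003], [0.025, -1.0, 0.001], [0.003, -0.001, -1.0]]
force: [-0.9, 5.4, 9.2]
opening: 0.0004
```

```bash
python3 -m inch '[{"tx":0,"ty":0,"tz":3,"rx":0,"ry":0,"rz":0}]' -
python3 -m inch '[{"tx":0,"ty":0,"tz":3,"rx":0,"ry":0,"rz":0}]' -
```

```text
t: 14.52
eef_pos: [0.5522, 0.2359, 0.1495]
eef_rot: [[1.0, 0.025, 0.005], [0.025, -1.0, 0.003], [0.005, -0.002, -1.0]]
force: [-2.8, 4.6, 14.4]
opening: 0.0008
t: 14.65
eef_pos: [0.553, 0.2368, 0.1475]
eef_rot: [[1.0, 0.025, 0.007], [0.025, -1.0, 0.004], [0.007, -0.004, -1.0]]
force: [-1.8, 6.0, 13.3]
opening: 0.0006
```

The arm is at its stop: force rose at the predicted height, and the finger now slides outwards along it. I lift and cross over to cam_b.

```bash
python3 -m inch '[{"tx":0,"ty":0,"tz":-20,"rx":0,"ry":-0.3,"rz":0},{"tx":0,"ty":0,"tz":-40,"rx":0,"ry":0,"rz":0},{"tx":0,"ty":0,"tz":-40,"rx":0,"ry":0,"rz":0},{"tx":0,"ty":0,"tz":-20,"rx":0,"ry":0,"rz":0},{"tx":0,"ty":45,"tz":0,"rx":0,"ry":0,"rz":0},{"tx":0,"ty":45,"tz":0,"rx":0,"ry":0,"rz":0},{"tx":0,"ty":40,"tz":0,"rx":0,"ry":0,"rz":0},{"tx":0,"ty":0,"tz":0,"rx":0,"ry":0,"rz":0},{"tx":0,"ty":0,"tz":0,"rx":0,"ry":0,"rz":0}]' -
python3 - <<'E'
from h import *
plan([.5545,.1027,.226],1.6,1)
E
```

```text
t: 15.78
eef_pos: [0.5557, 0.1034, 0.27]
eef_rot: [[1.0, 0.027, 0.001], [0.027, -1.0, 0.004], [0.001, -0.004, -1.0]]
force: [-0.0, -0.1, 0.0]
opening: 0.0005
tx -1.2 ty 0.6 tz 44.0 rz -0.07
t 15.775 pos [0.5557 0.1034 0.27  ] yaw 1.53 tilt [0.0014 0.0039] F [-0.  -0.1  0. ] open 0.0005261742052896966
```

```bash
python3 -m inch '[{"tx":-1.2,"ty":0.6,"tz":15,"rx":-0.2,"ry":0,"rz":0},{"tx":0,"ty":0,"tz":20,"rx":0,"ry":0,"rz":0},{"tx":0,"ty":0,"tz":10,"rx":0,"ry":0,"rz":0},{"tx":0,"ty":0,"tz":8,"rx":0,"ry":0,"rz":0},{"tx":0,"ty":0,"tz":8,"rx":0,"ry":0,"rz":0}]' -
python3 -m inch '[{"tx":0,"ty":0,"tz":8,"rx":0,"ry":0,"rz":0},{"tx":0,"ty":0,"tz":8,"rx":0,"ry":0,"rz":0},{"tx":0,"ty":0,"tz":8,"rx":0,"ry":0,"rz":0},{"tx":0,"ty":0,"tz":8,"rx":0,"ry":0,"rz":0}]' -
```

```text
t: 16.4
eef_pos: [0.554, 0.106, 0.2048]
eef_rot: [[1.0, 0.031, 0.001], [0.031, -1.0, 0.0], [0.001, -0.0, -1.0]]
force: [0.2, 0.5, 0.3]
opening: 0.0003
t: 16.9
eef_pos: [0.5545, 0.106, 0.1712]
eef_rot: [[1.0, 0.031, 0.002], [0.031, -1.0, 0.0], [0.002, -0.0, -1.0]]
force: [-0.1, -0.4, 1.5]
opening: 0.0006
```

```bash
python3 -m inch '[{"tx":0,"ty":2,"tz":5,"rx":0,"ry":0,"rz":0},{"tx":0,"ty":0,"tz":5,"rx":0,"ry":0,"rz":0}]' -
python3 -m inch '[{"tx":0,"ty":0,"tz":4,"rx":0,"ry":0,"rz":0},{"tx":0,"ty":0,"tz":3,"rx":0,"ry":0,"rz":0}]' -
```

```text
t: 17.15
eef_pos: [0.5548, 0.104, 0.1606]
eef_rot: [[1.0, 0.03, 0.003], [0.03, -1.0, 0.001], [0.003, -0.001, -1.0]]
force: [-0.7, -0.7, 3.8]
opening: 0.0002
t: 17.4
eef_pos: [0.5554, 0.1036, 0.1539]
eef_rot: [[1.0, 0.031, 0.004], [0.031, -1.0, -0.0], [0.004, 0.0, -1.0]]
force: [-5.1, -5.8, 27.7]
opening: 0.0005
```

```bash
python3 -m inch '[{"tx":0,"ty":0,"tz":3,"rx":0,"ry":0,"rz":0}]' -
python3 -m inch '[{"tx":0,"ty":0,"tz":3,"rx":0,"ry":0,"rz":0}]' -
```

```text
t: 17.52
eef_pos: [0.5562, 0.1029, 0.1523]
eef_rot: [[1.0, 0.031, 0.006], [0.031, -1.0, -0.001], [0.006, 0.001, -1.0]]
force: [-6.8, -9.4, 35.1]
opening: 0.0005
t: 17.65
eef_pos: [0.5572, 0.1022, 0.1509]
eef_rot: [[0.999, 0.031, 0.009], [0.031, -1.0, -0.002], [0.009, 0.002, -1.0]]
force: [-5.2, -8.4, 27.0]
opening: 0.0005
```

Both arms hit their stops. I retreat and check.

```bash
python3 -m inch '[{"tx":0,"ty":0,"tz":-20,"rx":0,"ry":-0.4,"rz":0},{"tx":0,"ty":0,"tz":-40,"rx":0,"ry":0,"rz":0},{"tx":0,"ty":0,"tz":-50,"rx":0,"ry":0,"rz":0},{"tx":0,"ty":40,"tz":-10,"rx":0,"ry":0,"rz":0},{"tx":0,"ty":40,"tz":0,"rx":0,"ry":0,"rz":0},{"tx":0,"ty":40,"tz":0,"rx":0,"ry":0,"rz":0},{"tx":0,"ty":0,"tz":0,"rx":0,"ry":0,"rz":0}]' -
python3 - <<'E'
from h import *
f=grab('wrist','w7');g=grab('side','side7');h=grab('top','top7')
A=cv2.resize(f['image'][0:240,180:400],(440,480));B=cv2.resize(g['image'][190:310,120:210],(360,480))
cv2.imwrite('pics/v7.png',np.hstack([A,B])[:,:,::-1]);plan([.5525,.2325,.26],1.6,2)
E
```

```text
t: 18.52
eef_pos: [0.5604, -0.0211, 0.2746]
eef_rot: [[0.999, 0.032, 0.002], [0.032, -0.999, -0.004], [0.002, 0.004, -1.0]]
force: [-0.3, -0.4, -0.4]
opening: 0.0007
tx 0.5 ty -125.5 tz 7.3 rz 0.20
tx 0.1 ty -125.5 tz 7.3 rz 0.20
t 18.675 pos [ 0.5603 -0.0183  0.2746] yaw 1.99 tilt [ 0.0018 -0.003 ] F [-0.  -0.   0.6] open 0.000441488831642542
```

View pics/v7.png

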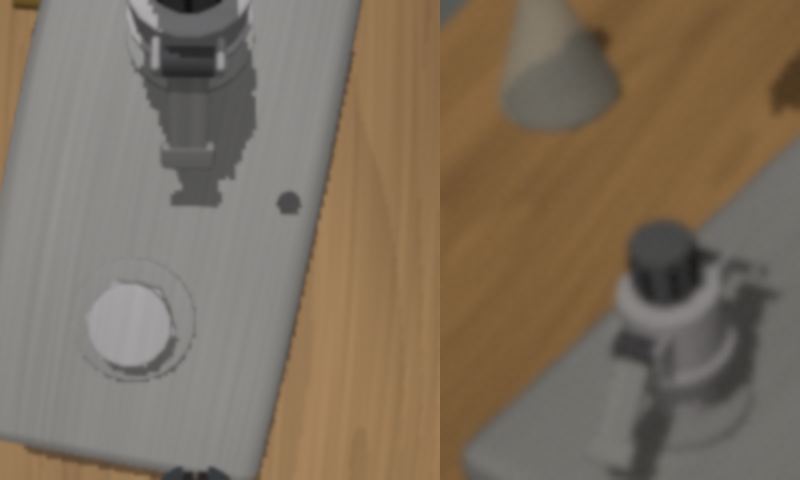

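cam_a hangs down in the side view with its tip at crop (612,450), and cam_b is down in the wrist view with its tip at (187,158). I'll check the angles numerically.

Run:
```python
from h import *
c=np.array([.5525,.1687,.14]);yw=np.radians(1.8);X=np.array([np.cos(yw),np.sin(yw),0]);Y=np.array([-np.sin(yw),np.cos(yw),0])
def ang(f,u,v,fish,s):
    e,d=ray(f,u,v,fish);p=e+d*((c-e)@X)/(d@X) if not fish else None
    return p
g=load('side7')
for nm,s,f in(('a',1,g),):
    for deg in(-30,-40,-45):
        a=np.radians(deg);P=c+s*Y*(.034+.06*np.cos(a))+np.array([0,0,.026+.06*np.sin(a)]);q=proj(f,P);print('side tip a',deg,((q-[120,190])*4+[440,0]).round(0))
def projf(f,P):
    v=np.array(f['orientation']).T@(P-np.array(f['eye']));K=np.array(f['mtx']);r=np.arctan2(np.hypot(*v[:2]),v[2]);return v[:2]/np.hypot(*v[:2])*r*K[0,0]+K[:2,2]
w=load('w7')
for deg in(45,0,-30,-40,-45):
    a=np.radians(deg);P=c-Y*(.034+.06*np.cos(a))+np.array([0,0,.026+.06*np.sin(a)]);print('wrist tip b',deg,((projf(w,P)-[180,0])*2).round(0))
h=load('top7');A=cv2.resize(h['image'][120:210,95:215],(800,600),interpolation=cv2.INTER_CUBIC);cv2.imwrite('pics/v8.png',A[:,:,::-1])
s=800/120
for nm,sg in(('a',1),('b',-1)):
    for deg in(45,-30,-45):
        a=np.radians(deg);P=c+sg*Y*(.034+.06*np.cos(a))+np.array([0,0,.026+.06*np.sin(a)]);print('top',nm,deg,((proj(h,P)-[95,120])*s).round(0))
print('head',((proj(h,c+[0,0,.072])-[95,120])*s).round())
```

```text
side tip a -30 [594. 459.]
side tip a -40 [603. 462.]
side tip a -45 [607. 462.]
wrist tip b 45 [189. 145.]
wrist tip b 0 [190. 198.]
wrist tip b -30 [190. 184.]
wrist tip b -40 [190. 173.]
wrist tip b -45 [190. 166.]
top a 45 [-38. 222.]
top a -30 [ 48. 264.]
top a -45 [ 96. 270.]
top b 45 [483. 212.]
top b -30 [584. 254.]
top b -45 [565. 261.]
head [217. 215.]
```

View pics/v8.png

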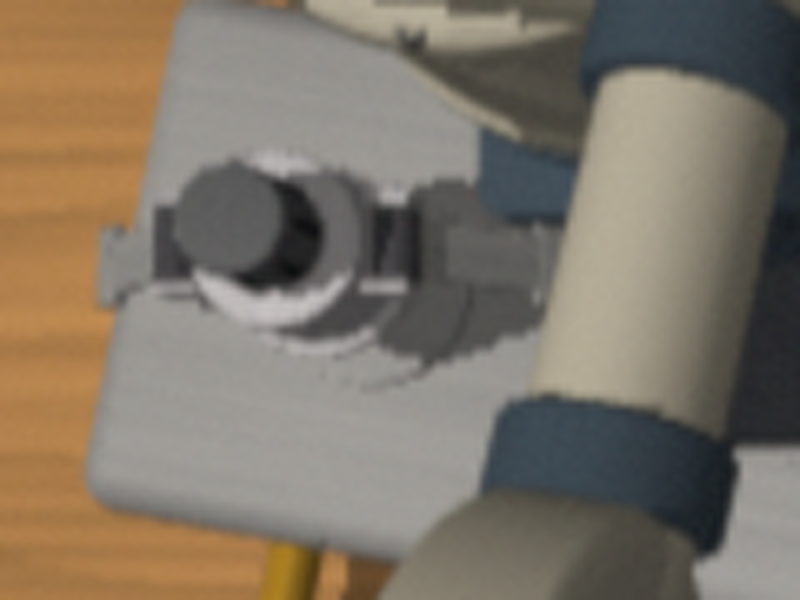

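The top view puts the cam_a tip edge at x=98 (96 predicted for fully down) and cam_b's at 552 (565 predicted). The head at (228,218) matches the seated height within that camera's known bias. Everything agrees, so I'm handing in.

```bash
python3 -c "
from plant import ctrl
print(ctrl.close_job(),ctrl.observe()['t'])"
```

```text
the job is handed in; nothing more can be done
the job is handed in; nothing more can be done
```

I took the aluminium cap with two arms and pushed it home on the grooved adaptor with its arms raised. I then pressed cam_a down, followed by cam_b, moved the gripper clear and handed the job in at about 18.7 s.

- **Seating:** the cap met the flange at a tool height of 0.183 m (0.1834 m predicted) under about 40 N of push. In the pictures before and after pressing the arms, it sat flush.
- **Cam arms:** each arm met a firm stop at about the height expected for fully down, cam_a at 13–14 N and cam_b at 27–35 N. cam_b's tip in the wrist view and cam_a's in the top view fit fully down (45° below level).
- **Disagreements:** cam_b's tip in the top view was about 2 px off its prediction, and the cap head about 1.6 px. I put the head's offset down to that camera's bias of about 2–3 mm, which I had seen at the first grasp. cam_a's tip in the side view was too blurred to tell 40° from 45°.
- **Refused move:** my first move call was refused because its rows lacked some keys; nothing moved.

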